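# Gauge the centrifuge's tube sleeves

### The job

Isolate the centrifuge by pulling the orange plug out of its grey box and leaving it in the steel dish, then take the black dust cap off the gauge pin and put it in the dish for the time being. Slide each tube sleeve that is there, one at a time in the order red, yellow, green, blue, down over the gauge pin as far as it goes without forcing it: those whose foot comes down onto the base plate go in the white tray, those that stop short go in the black tray. When all are sorted, put the dust cap back over the pin, fully down on the plate, and leave everything else on the bench where it is.

Things in the scene. Friction and masses are not known exactly. Their poses are not given: they have to be found in the camera images.
- gauge_seat (a point): on the axis of the upright gauge pin, at the top of its base plate, which is also the foot of the pin (20 mm above the bench); z up the pin
- gauge: gauge stand: dark base plate 90 x 90 x 20 mm with an upright steel pin in its middle, 15 mm thick up to 24 mm above the plate, then a 9 mm nose ending in a cone at 42 mm above the plate. Origin: centre of the underside. A sound sleeve goes down until its foot meets the plate; a spoilt one goes over the nose and stops with its foot about 25 mm above the plate
- dust_cap: black dust cap standing over the gauge pin on the base plate: hollow, body 36 mm across and 54 mm tall (24 mm bore, 50 mm deep), foot flange 48 mm across and 5 mm thick, with a knob 22 mm across from 54 to 84 mm above its foot. Origin: centre of the open underside, z up
- isolator: low grey box, 90 x 80 x 50 mm, holding the centrifuge's isolating plug in a square socket in its top. Origin: centre of the underside
- isolator_socket (a point): mouth of the socket, middle of the isolator box's top face (50 mm above the bench)
- plug: orange isolating plug: grip block 30 mm (its x) by 22 mm (its y), 34 mm tall, with a square shaft 16 mm wide and 22 mm long below it. Origin: centre of the grip block's underside, which rests on the box's top when plugged in; z up. Two sprung balls hold the shaft: it pulls straight up with about 10 N
- dish: shallow steel dish, 110 mm (x) by 180 mm (y), 22 mm high, 4 mm walls and floor. Origin: centre of the underside
- pass_tray: white tray, 140 x 140 mm, 25 mm high, 4 mm walls and floor, for sound sleeves. Origin: centre of the underside
- reject_tray: black tray, same size as the white one, for spoilt sleeves. Origin: centre of the underside
- reagent: amber bottle with a white cap, 60 mm across, 130 mm tall; not part of the job. Origin: centre of the underside
- beaker: white cup, 60 mm across, 70 mm tall; not part of the job. Origin: centre of the underside
- stopper: dark rubber stopper, 40 mm across, 35 mm tall, sometimes there; not part of the job. Origin: centre of the underside
- tin: round steel tin, 60 mm across, 22 mm tall, sometimes there; not part of the job. Origin: centre of the underside
- slide_box: green box with a white lid, 100 x 80 x 34 mm; not part of the job. Origin: centre of the underside
- red_a: aluminium tube sleeve, closed top, mouth down: foot flange 46 mm across, 5 mm thick; body 28 mm across; 64 mm tall, the top 18 mm a red cap. Blind bore 46 mm deep, 18 mm wide if sound, 12 mm if spoilt, not visible from outside. Origin: centre of the mouth (underside), z up. red_a and red_b look alike; just one of them is there
- red_b: aluminium tube sleeve, closed top, mouth down: foot flange 46 mm across, 5 mm thick; body 28 mm across; 64 mm tall, the top 18 mm a red cap. Blind bore 46 mm deep, 18 mm wide if sound, 12 mm if spoilt, not visible from outside. Origin: centre of the mouth (underside), z up. red_a and red_b look alike; just one of them is there
- yellow_a: aluminium tube sleeve, closed top, mouth down: foot flange 46 mm across, 5 mm thick; body 28 mm across; 64 mm tall, the top 18 mm a yellow cap. Blind bore 46 mm deep, 18 mm wide if sound, 12 mm if spoilt, not visible from outside. Origin: centre of the mouth (underside), z up. yellow_a and yellow_b look alike; just one of them is there
- yellow_b: aluminium tube sleeve, closed top, mouth down: foot flange 46 mm across, 5 mm thick; body 28 mm across; 64 mm tall, the top 18 mm a yellow cap. Blind bore 46 mm deep, 18 mm wide if sound, 12 mm if spoilt, not visible from outside. Origin: centre of the mouth (underside), z up. yellow_a and yellow_b look alike; just one of them is there
- green_a: aluminium tube sleeve, closed top, mouth down: foot flange 46 mm across, 5 mm thick; body 28 mm across; 64 mm tall, the top 18 mm a green cap. Blind bore 46 mm deep, 18 mm wide if sound, 12 mm if spoilt, not visible from outside. Origin: centre of the mouth (underside), z up. green_a and green_b look alike; one of them is there, or neither
- green_b: aluminium tube sleeve, closed top, mouth down: foot flange 46 mm across, 5 mm thick; body 28 mm across; 64 mm tall, the top 18 mm a green cap. Blind bore 46 mm deep, 18 mm wide if sound, 12 mm if spoilt, not visible from outside. Origin: centre of the mouth (underside), z up. green_a and green_b look alike; one of them is there, or neither
- blue_a: aluminium tube sleeve, closed top, mouth down: foot flange 46 mm across, 5 mm thick; body 28 mm across; 64 mm tall, the top 18 mm a blue cap. Blind bore 46 mm deep, 18 mm wide if sound, 12 mm if spoilt, not visible from outside. Origin: centre of the mouth (underside), z up. blue_a and blue_b look alike; one of them is there, or neither
- blue_b: aluminium tube sleeve, closed top, mouth down: foot flange 46 mm across, 5 mm thick; body 28 mm across; 64 mm tall, the top 18 mm a blue cap. Blind bore 46 mm deep, 18 mm wide if sound, 12 mm if spoilt, not visible from outside. Origin: centre of the mouth (underside), z up. blue_a and blue_b look alike; one of them is there, or neither

How it is judged (in metres and radians):
On the way, in this order (a step that is already met when the one before it is completed fails the run):
1. the isolating plug is out of its box and lies in the steel dish (x of plug in the frame of dish between -0.055 and 0.055 m and y of plug in the frame of dish between -0.09 and 0.09 m and z of plug in the frame of dish between -0.005 and 0.06 m and linear speed of plug below 0.05 m/s), for 0.2 s.
2. the dust cap is off the gauge pin and in the steel dish (x of dust_cap in the frame of dish between -0.055 and 0.055 m and y of dust_cap in the frame of dish between -0.09 and 0.09 m and z of dust_cap in the frame of dish between -0.005 and 0.06 m and linear speed of dust_cap below 0.05 m/s), for 0.2 s.
3. the red sleeve has been slid down the gauge pin as far as it goes (((horizontal distance between red_a and gauge_seat below 0.004 m and angle between red_a's own z axis and vertical below 0.15 rad and z of red_a in the frame of gauge_seat below 0.004 m) or (horizontal distance between red_b and gauge_seat below 0.004 m and angle between red_b's own z axis and vertical below 0.15 rad and z of red_b in the frame of gauge_seat below 0.03 m))), for 0.2 s.
4. the yellow sleeve has been slid down the gauge pin as far as it goes (((horizontal distance between yellow_a and gauge_seat below 0.004 m and angle between yellow_a's own z axis and vertical below 0.15 rad and z of yellow_a in the frame of gauge_seat below 0.03 m) or (horizontal distance between yellow_b and gauge_seat below 0.004 m and angle between yellow_b's own z axis and vertical below 0.15 rad and z of yellow_b in the frame of gauge_seat below 0.004 m))), for 0.2 s.
5. the green sleeve has been slid down the gauge pin as far as it goes (((horizontal distance between green_a and gauge_seat below 0.004 m and angle between green_a's own z axis and vertical below 0.15 rad and z of green_a in the frame of gauge_seat below 0.03 m) or (horizontal distance between green_b and gauge_seat below 0.004 m and angle between green_b's own z axis and vertical below 0.15 rad and z of green_b in the frame of gauge_seat below 0.004 m))), for 0.2 s.
6. the blue sleeve has been slid down the gauge pin as far as it goes (((horizontal distance between blue_a and gauge_seat below 0.004 m and angle between blue_a's own z axis and vertical below 0.15 rad and z of blue_a in the frame of gauge_seat below 0.004 m) or (horizontal distance between blue_b and gauge_seat below 0.004 m and angle between blue_b's own z axis and vertical below 0.15 rad and z of blue_b in the frame of gauge_seat below 0.03 m))), for 0.2 s.
At the end, for the whole second after the job is handed in: The plug is in the steel dish; the dust cap stands over the gauge pin, foot on the plate (within 4 mm high, 8 mm aside); every sleeve that went fully home is within the white tray's walls, every one that stopped short within the black tray's, less than 50 mm up (all of step 1 and horizontal distance between dust_cap and gauge_seat below 0.008 m and z of dust_cap in the frame of gauge_seat below 0.004 m and angle between dust_cap's own z axis and vertical below 0.1 rad and x of red_a in the frame of pass_tray between -0.066 and 0.066 m and y of red_a in the frame of pass_tray between -0.066 and 0.066 m and z of red_a in the frame of pass_tray between -0.005 and 0.05 m and x of red_b in the frame of reject_tray between -0.066 and 0.066 m and y of red_b in the frame of reject_tray between -0.066 and 0.066 m and z of red_b in the frame of reject_tray between -0.005 and 0.05 m and x of yellow_a in the frame of reject_tray between -0.066 and 0.066 m and y of yellow_a in the frame of reject_tray between -0.066 and 0.066 m and z of yellow_a in the frame of reject_tray between -0.005 and 0.05 m and x of yellow_b in the frame of pass_tray between -0.066 and 0.066 m and y of yellow_b in the frame of pass_tray between -0.066 and 0.066 m and z of yellow_b in the frame of pass_tray between -0.005 and 0.05 m and x of green_a in the frame of reject_tray between -0.066 and 0.066 m and y of green_a in the frame of reject_tray between -0.066 and 0.066 m and z of green_a in the frame of reject_tray between -0.005 and 0.05 m and x of green_b in the frame of pass_tray between -0.066 and 0.066 m and y of green_b in the frame of pass_tray between -0.066 and 0.066 m and z of green_b in the frame of pass_tray between -0.005 and 0.05 m and x of blue_a in the frame of pass_tray between -0.066 and 0.066 m and y of blue_a in the frame of pass_tray between -0.066 and 0.066 m and z of blue_a in the frame of pass_tray between -0.005 and 0.05 m and x of blue_b in the frame of reject_tray between -0.066 and 0.066 m and y of blue_b in the frame of reject_tray between -0.066 and 0.066 m and z of blue_b in the frame of reject_tray between -0.005 and 0.05 m); the robot touches nothing.
It fails at once if the bottle, the cup, the slide box, the stopper or the tin was moved more than 3 cm (distance of any of reagent, beaker, slide_box, stopper, tin from where it was at the start of the episode above 0.03 m).
It fails at once if a sleeve was forced onto the gauge with more than 60 N (contact force between any of red_a, red_b, yellow_a, yellow_b, green_a, green_b, blue_a, blue_b and gauge above 60 N).
Of red_a, red_b only 1 to 1 are there at a start; the rules pass over those that are not, and their reading is None.
Of yellow_a, yellow_b only 1 to 1 are there at a start; the rules pass over those that are not, and their reading is None.
Of green_a, green_b, stopper only 1 to 1 are there at a start; the rules pass over those that are not, and their reading is None.
Of blue_a, blue_b, tin only 1 to 1 are there at a start; the rules pass over those that are not, and their reading is None.
At some moment in a run one of red_a, red_b, yellow_a, yellow_b, green_a, green_b, blue_a, blue_b may be knocked a few centimetres aside while the robot is not near it.
It also fails if it takes over 210 s, if anything falls off the work surface, if the arm or the gripper's body presses on something with over 40 N, if the wrist force passes 120 N, or if a joint passes its speed limit or range.

### The arm

A 6-joint arm with a two-finger parallel gripper is mounted at the origin on the work surface. World frame = base frame: x ahead of the robot, y to its left, z up, the work surface at z = 0. Lengths are in m, angles in degrees, forces in N, time in s.
With the tool pointing down it reaches from about 0.35 to 0.725 m from the base axis. Payload 4.3 kg.
Tool frame: the origin (TCP) lies on the centre line of the jaws, within the pads' length; the fingertips stand manip.tip_reach ahead of it and the grasp point (between the pads) lies 11 mm behind it (manip.tip_reach is the distance from the TCP to the fingertips, in m); x points along the fingers, y is the direction in which the jaws open and shut, and the axes are right-handed (so a half turn about x gives the same grasp; the last joint's range is limited). The gripper opens to 85 mm and grips with 20 to 120 N. Pads are 22 mm wide; open, the fingers measure 114 mm over their backs; the gripper's body (76 mm by 85 mm) begins 54 mm behind the grasp point. The pads swing forward as they close: fully open they stand 13 mm farther back than shut.
Start: joints at [-83.268, 21.618, 4.641, 73.018, 0, 83.68], TCP at [0.13, -0.56, 0.205] pointing down, gripper open.
Joint ranges: [-156.06, 156.06], [-48.1, 94.91], [-58.44, 69.94], [-101.28, 121.22], [-78.64, 73.56], [-180, 180]. Speed limits (degrees/s): [147.25, 147.25, 180, 180, 180, 180].

### API

Orientations are given as [roll, pitch, yaw] about the fixed x, y, z axes, in that order (R = Rz(yaw) Ry(pitch) Rx(roll)).
In Python, from cell import manip gives the robot as it stands. Calls block until the motion is done:
- manip.move_pose(position, orientation): joint-space move of the TCP to a pose.
- manip.movel(position, rate=0.15, rot=None): straight line of the TCP; rot=None keeps the orientation; rate is the mean speed in m/s.
- manip.set_joints(angles): joint-space move.
- manip.move_gripper(opening, grip_force=None): opening from 0.0 (shut) to 1.0 (fully open); grip_force is the grip in N (None keeps the last); returns when the fingers have stopped.
- manip.dwell(seconds).
- manip.ik(position, orientation): joint angles nearest the present ones, or None.
- manip.sense(): the state.
- manip.read_camera(name): name is "side" or "top" or "wrist"; returns (picture, depth): 384x512x3 uint8, blue, green, red; 384x512 float32, m along the optical axis (not along the pixel's ray), 0 where there is no reading.
- manip.calibration(name): a dict with "camera_matrix" (3x3 intrinsics, pixels), "rvec" (rotation vector, rad) and "tvec" (3), from world to camera coordinates, as OpenCV has them; the wrist camera has in their place "tool_from_camera" (4x4, takes a point from camera to tool coordinates, whose origin is the TCP and whose axes are the tool frame's). Camera axes: x right, y down, z forward; pixel columns grow to the right and rows downward; lengths in m; the calibration is good to about 2 mm. A picture is of the moment at which its call begins: read the wrist's pose just before it. calibration takes no time and is no camera call.
A pose or a line that the arm cannot do raises manip.Unreachable and nothing moves.
- manip.finish_job(): hands the job in, once; it reports no verdict.
The state is a dict: "t": time; "joints": joint angles; "dq": joint speeds; "effort": joint torques, N m; "tool_pos": TCP position; "tcp_rot": TCP orientation; "wrist_force": force on the tool from outside, world axes, zero at the start; "torque": the same for the moment, N m; "gripper_width": opening from 0.0 (shut) to 1.0 (fully open).
Only numpy, scipy, OpenCV 4.12 (cv2) and the standard library are available. Lean on these libraries where they do the work, as an engineer would, in place of code of your own. Each camera call takes 0.05 s, during which the arm holds its last target.

## Working session

There is one attempt and no reset: what is moved stays moved. The work goes in short steps, each a Python script; the robot and the scene stay as the last script left them, time stands still between calls to the robot, and variables do not carry over. Pictures are saved under pics/ and viewed, and the job is handed in when it is done.

```bash
ls; mkdir -p pics; python3 - <<'E'
from cell import manip
import cv2,numpy as np
s=manip.sense();print(s['t'],s['tool_pos'],s['tcp_rot'],s['gripper_width'],manip.tip_reach)
for n in ('top','side','wrist'):
    im,d=manip.read_camera(n);cv2.imwrite(f'pics/{n}0.png',im);np.save(f'pics/{n}0.npy',d)
    c=manip.calibration(n)
    print(n,c)
E
```

```text
pics
0.0 [ 0.12975926 -0.55942836  0.20426622] [-96.1130363   89.88212316  96.93915812] 1.002200547982912 0.008
top {'camera_matrix': array([[422.06003933,   0.        , 256.10656662],
       [  0.        , 422.06003933, 188.13534318],
       [  0.        ,   0.        ,   1.        ]]), 'rvec': array([ 2.12545763, -2.14670843,  0.18316401]), 'tvec': array([-0.03648154,  0.50141755,  1.35669905])}
side {'camera_matrix': array([[403.7398405 ,   0.        , 251.93466816],
       [  0.        , 403.7398405 , 192.08300234],
       [  0.        ,   0.        ,   1.        ]]), 'rvec': array([ 0.57213509, -2.67831799,  1.14875913]), 'tvec': array([0.43947733, 0.20087523, 1.038549  ])}
wrist {'camera_matrix': array([[279.29514051,   0.        , 260.26016382],
       [  0.        , 279.29514051, 189.05198311],
       [  0.        ,   0.        ,   1.        ]]), 'tool_from_camera': array([[ 5.90542482e-04, -2.87561883e-01,  9.57761878e-01,
        -1.67391715e-01],
       [ 9.99999814e-01,  3.15373883e-04, -5.21896805e-04,
         1.82627548e-04],
       [-1.51975455e-04,  9.57762008e-01,  2.87562016e-01,
        -7.20317569e-02],
       [ 0.00000000e+00,  0.00000000e+00,  0.00000000e+00,
         1.00000000e+00]])}
```

View pics/top0.png

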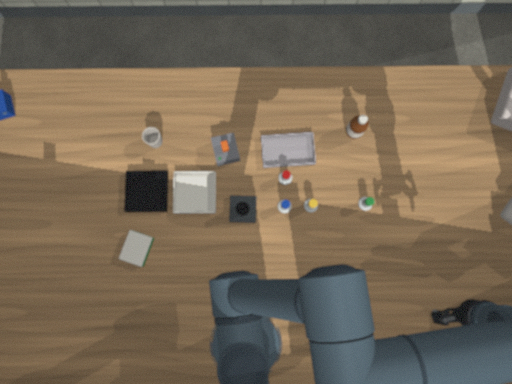

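View pics/side0.png

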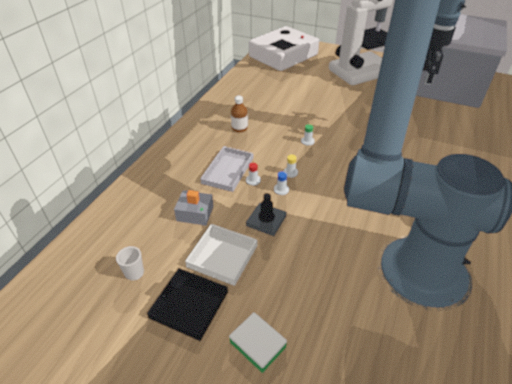

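View pics/wrist0.png

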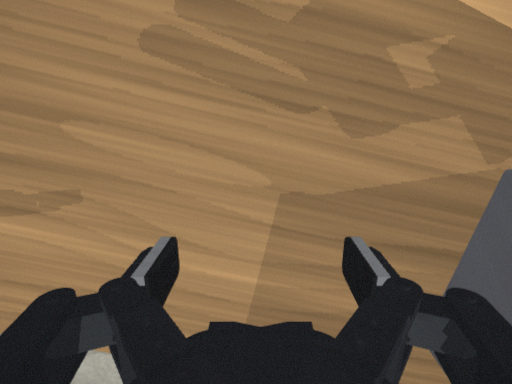

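```bash
cat > h.py <<'E'
import cv2,numpy as np
from cell import manip
from scipy.spatial.transform import Rotation as Ro
def cam(n,pose=None):
    c=manip.calibration(n);K=c['camera_matrix']
    if n!='wrist':
        R=cv2.Rodrigues(c['rvec'])[0];t=c['tvec'];return K,R.T,-R.T@t   # K, world_from_cam R, centre
    s=pose or manip.sense()
    Rt=Ro.from_euler('xyz',s['tcp_rot'],degrees=True).as_matrix();T=c['tool_from_camera']
    return K,Rt@T[:3,:3],Rt@T[:3,3]+np.array(s['tool_pos'])
def ray(C,uv):
    K,R,o=C;d=R@np.linalg.solve(K,[uv[0],uv[1],1.]);return o,d
def onplane(C,uv,z):
    o,d=ray(C,uv);return o+d*(z-o[2])/d[2]
def proj(C,p):
    K,R,o=C;q=K@(R.T@(np.array(p)-o));return q[:2]/q[2]
def pt(C,uv,depth): 
    o,d=ray(C,uv);return o+d*depth
def tri(C1,a,C2,b):
    o1,d1=ray(C1,a);o2,d2=ray(C2,b);d1/=np.linalg.norm(d1);d2/=np.linalg.norm(d2)
    A=np.stack([d1,-d2],1);s=np.linalg.lstsq(A,o2-o1,rcond=None)[0]
    p,q=o1+s[0]*d1,o2+s[1]*d2;return (p+q)/2,np.linalg.norm(p-q)
def hsvmask(im,col):
    h=cv2.cvtColor(im,cv2.COLOR_BGR2HSV);H,S,V=h[...,0].astype(int),h[...,1],h[...,2]
    r={'red':(175,4),'orange':(4,14),'yellow':(22,32),'green':(55,85),'blue':(105,125)}[col]
    m=((H>=r[0])|(H<=r[1])) if r[0]>r[1] else ((H>=r[0])&(H<=r[1]))
    return (m&(S>150)&(V>70)).astype(np.uint8)
def blobs(m,amin=8):
    n,l,st,c=cv2.connectedComponentsWithStats(m)
    return sorted([(int(st[i,4]),c[i].round(1).tolist(),st[i,:4].tolist()) for i in range(1,n) if st[i,4]>=amin],reverse=True)
def rot(a):  # jaw direction angle a (deg, world), tool down
    return [0,90,a-90]
E
python3 - <<'E'
from h import *
T=cv2.imread('pics/top0.png');S=cv2.imread('pics/side0.png');dt=np.load('pics/top0.npy')
for c in ('red','orange','yellow','green','blue'):
    print(c,blobs(hsvmask(T,c))[:3],blobs(hsvmask(S,c))[:3])
print(cam('top')[2],cam('side')[2])
cv2.imwrite('pics/top0z.png',cv2.resize(T[100:280,110:390],None,fx=2.8,fy=2.8,interpolation=cv2.INTER_CUBIC))
cv2.imwrite('pics/side0z.png',cv2.resize(S[80:380,100:340],None,fx=2,fy=2,interpolation=cv2.INTER_CUBIC))
E
```

```text
red [(40, [285.8, 174.0], [283, 171, 7, 7])] [(50, [252.9, 166.5], [250, 163, 7, 8])]
orange [(92, [358.0, 126.8], [351, 119, 17, 13]), (52, [224.5, 145.6], [222, 141, 6, 10])] [(135, [238.9, 110.5], [232, 105, 15, 12]), (114, [192.3, 196.6], [187, 191, 12, 12]), (13, [239.2, 130.4], [234, 129, 12, 3])]
yellow [(39, [312.8, 202.7], [310, 199, 7, 8])] [(11, [290.4, 160.8], [288, 160, 6, 3])]
green [] []
blue [(266, [5.1, 105.0], [0, 91, 14, 28]), (36, [285.2, 203.7], [282, 201, 7, 7])] [(47, [281.9, 176.3], [279, 173, 7, 8])]
[ 0.26854962 -0.03461987  1.42129003] [0.1430048  0.73924154 0.86321886]
```

```bash
sleep 1
```

```text
(no output)
```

View pics/top0z.png

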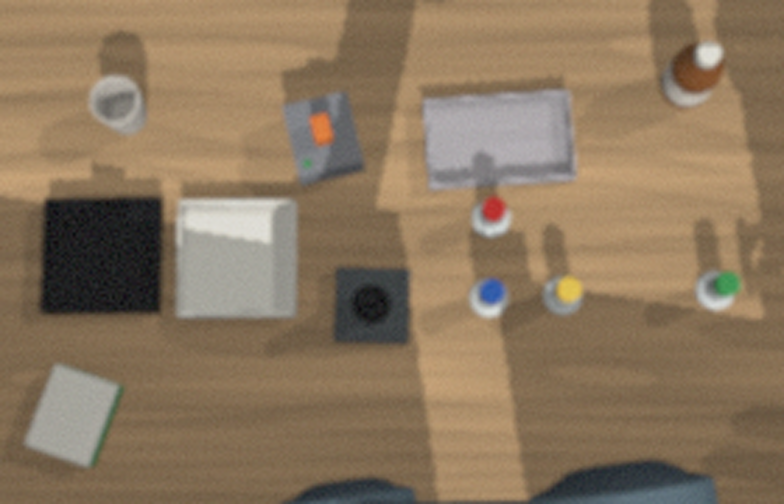

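View pics/side0z.png

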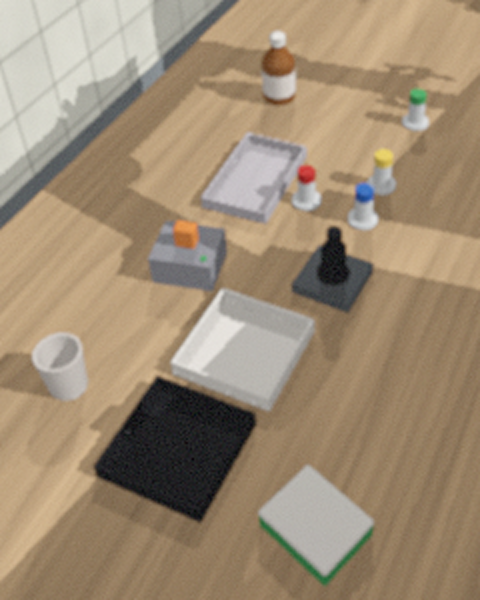

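```bash
python3 - <<'E'
from h import *
T=cv2.imread('pics/top0.png');S=cv2.imread('pics/side0.png');dt=np.load('pics/top0.npy')
CT,CS=cam('top'),cam('side')
print(cv2.cvtColor(T[200:206,366:373],cv2.COLOR_BGR2HSV)[3].tolist())
print(cv2.cvtColor(S[124:130,305:312],cv2.COLOR_BGR2HSV)[3].tolist())
for n,a,b in (('red',(285.8,174),(252.9,166.5)),('yel',(312.8,202.7),(291.3,158.5)),('grn',(369,201),(309,128.5)),('blu',(285.2,203.7),(281.9,176.3)),('plug',(224.5,145.6),(192.3,196.6)),('capknob',(242,207.5),(267,200))):
    p,e=tri(CT,a,CS,b);d=dt[int(round(a[1])),int(round(a[0]))]
    print(n,p.round(4),'gap',round(e,4),'depthpt',pt(CT,a,d).round(4))
z=lambda u,v:(u/2.8+110,v/2.8+100)
for n,l,h in (('dish',[(424,98),(570,90),(576,178),(430,188)],.022),('pass',[(178,200),(297,200),(296,317),(177,317)],.025),('rej',[(45,200),(161,198),(160,312),(41,312)],.025),('gauge',[(336,268),(408,269),(408,343),(334,343)],.02),('iso',[(286,104),(346,92),(364,168),(304,185)],.05),('slide',[(60,363),(123,384),(92,467),(25,443)],.034),('cup',[(116,104)],.07),('bottle',[(709,54)],.13)):
    P=np.array([onplane(CT,z(*q),h) for q in l]);print(n,P[:,:2].round(3).tolist(),P.mean(0).round(3))
E
```

```text
[[68, 125, 120], [66, 136, 141], [66, 138, 150], [68, 142, 154], [67, 139, 154], [65, 128, 152], [64, 117, 153]]
[[55, 92, 141], [67, 130, 161], [68, 128, 173], [69, 127, 177], [68, 124, 177], [69, 130, 175], [69, 136, 176]]
red [ 0.5433 -0.1402  0.0566] gap 0.0032 depthpt [ 0.5434 -0.1393  0.0638]
yel [ 0.4475 -0.2261  0.0563] gap 0.0023 depthpt [ 0.4474 -0.2245  0.066 ]
grn [ 0.4508 -0.4108  0.0537] gap 0.0042 depthpt [ 0.4518 -0.4084  0.0609]
blu [ 0.445  -0.1362  0.0542] gap 0.0031 depthpt [ 0.4451 -0.1351  0.0648]
plug [0.6401 0.0616 0.0669] gap 0.0012 depthpt [0.6346 0.0602 0.0888]
capknob [0.4329 0.0046 0.0843] gap 0.0023 depthpt [0.429  0.0037 0.1068]
dish [[0.689, -0.062], [0.698, -0.241], [0.587, -0.245], [0.576, -0.068]] [ 0.638 -0.154  0.022]
pass [[0.564, 0.236], [0.562, 0.093], [0.421, 0.093], [0.422, 0.234]] [0.492 0.164 0.025]
rej [[0.565, 0.397], [0.566, 0.257], [0.428, 0.255], [0.43, 0.396]] [0.497 0.326 0.025]
gauge [[0.48, 0.046], [0.478, -0.04], [0.389, -0.039], [0.39, 0.049]] [0.434 0.004 0.02 ]
iso [[0.675, 0.105], [0.689, 0.033], [0.595, 0.011], [0.575, 0.083]] [0.634 0.058 0.05 ]
slide [[0.368, 0.368], [0.343, 0.294], [0.248, 0.327], [0.276, 0.405]] [0.309 0.349 0.034]
cup [[0.671, 0.304]] [0.671 0.304 0.07 ]
bottle [[0.706, -0.385]] [ 0.706 -0.385  0.13 ]
```

```bash
cat >> h.py <<'E'
def shot(name):
    s=manip.sense();C=cam('wrist',s);im,d=manip.read_camera('wrist');cv2.imwrite(f'pics/{name}.png',im);return C,im,d
E
python3 - <<'E'
from h import *
for p,a in (((.634,.06,.25),103),((.434,.004,.25),90),((.434,.004,.25),-90),((.45,-.41,.2),90),((.49,.33,.2),90),((.64,-.15,.2),90)):
    j=manip.ik(p,rot(a));print(a,None if j is None else np.round(j,0))
manip.move_pose([.60,.055,.24],rot(103))
C,im,d=shot('w1');s=manip.sense();print(s['t'],s['tool_pos'],s['tcp_rot'],s['wrist_force'])
print(blobs(hsvmask(im,'orange'))[:2])
E
```

```text
103 [ -0.  29.  23.  84.   0. -13.]
90 [ -8.   5. -11.  75.   0.  -8.]
-90 [ -8.   5. -11.  75.   0. 172.]
90 [-48.  26.  10.  74.   0. -48.]
90 [28. 24.  7. 73.  0. 28.]
90 [-19.  32.  20.  78.   0. -19.]
2.9333 [0.600056   0.05414471 0.23996122] [-118.97657068   89.98889405 -106.0548628 ] [-0.32992867  0.31914521 -0.7732625 ]
[(98, [262.5, 204.8], [253, 191, 18, 21]), (73, [261.0, 185.7], [253, 183, 17, 7])]
```

View pics/w1.png

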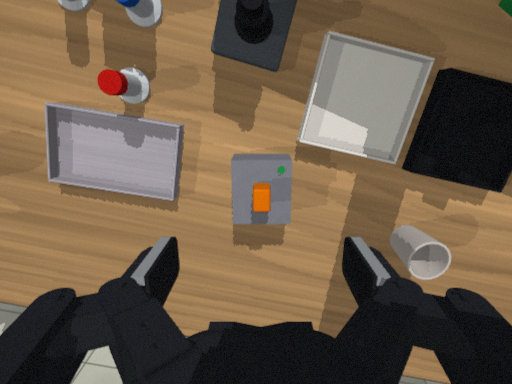

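```bash
python3 - <<'E'
from h import *
C,im,d=shot('w2')
m=(hsvmask(im,'orange'));print(blobs(m)[:3])
z=cv2.resize(im[140:240,210:310],None,fx=6,fy=6,interpolation=cv2.INTER_CUBIC);cv2.imwrite('pics/w2z.png',z)
g=lambda u,v:pt(C,(u,v),d[v,u]).round(4)
print('plugtop',g(261,200),'box',g(242,200),g(280,215))
for n,q in (('c',(262,201)),):print(onplane(C,q,.084))
for q in ((233,154),(291,154),(291,223),(233,223)):print(onplane(C,q,.05).round(4))
E
```

```text
[(174, [262.4, 198.5], [253, 183, 18, 29]), (19, [253.8, 189.3], [253, 186, 3, 9]), (14, [111.5, 69.4], [105, 69, 14, 3])]
plugtop [0.6362 0.0634 0.0814] box [0.6529 0.0409 0.0485] [0.663  0.0966 0.0474]
[0.63635136 0.06465457 0.084     ]
[0.5938 0.0167 0.05  ]
[0.5771 0.0895 0.05  ]
[0.6701 0.1139 0.05  ]
[0.6881 0.0356 0.05  ]
```

View pics/w2z.png

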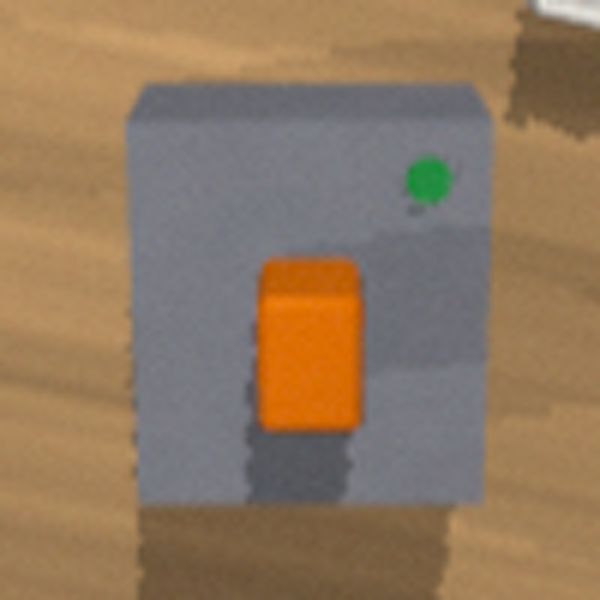

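```bash
python3 - <<'E'
from h import *
manip.move_gripper(.6)
p=[.6358,.0637]
manip.movel(p+[.14]);print(manip.sense()['tool_pos'])
C,im,d=shot('w3')
manip.movel(p+[.0625],rate=.08)
manip.move_gripper(0,grip_force=70);s=manip.sense();print(s['gripper_width']*85,s['wrist_force'],s['torque'])
manip.movel(p+[.12],rate=.04);s=manip.sense();print(s['t'],s['gripper_width']*85,s['wrist_force'],s['tool_pos'])
manip.movel(p+[.2])
C,im,d=shot('w4')
E
```

```text
[0.63621236 0.06367295 0.14099519]
0.021977736802927673 [0.21913747 0.10559299 0.66933528] [-0.03124424 -0.00693111 -0.02296067]
7.5667 -0.16319887525915253 [-0.11770541  0.92455777  0.41343916] [0.63553112 0.06371308 0.11964743]
```

View pics/w4.png

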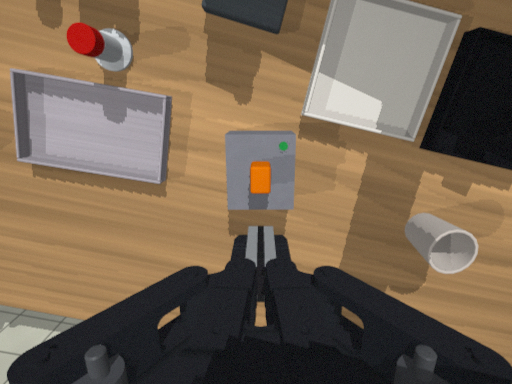

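View pics/w3.png

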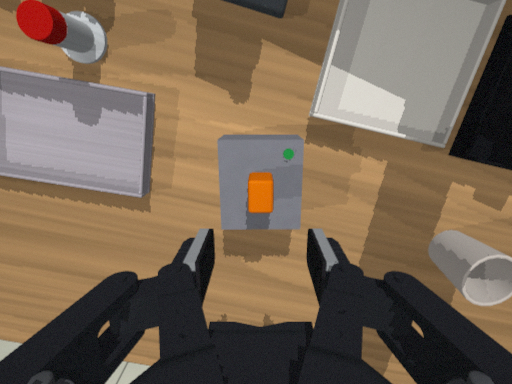

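```bash
python3 - <<'E'
from h import *
s=manip.sense();C,im,d=shot('w5');T=manip.calibration('wrist')['tool_from_camera'];K=manip.calibration('wrist')['camera_matrix']
print(s['tool_pos'],s['tcp_rot'],s['gripper_width'])
for u,v in ((252,228),(250,232),(268,232),(250,250),(268,250),(262,178),(250,270)):
    z=d[v,u];q=np.append(np.linalg.solve(K,[u,v,1])*z,1);print(u,v,z,(T@q)[:3].round(4))
im,_=manip.read_camera('side');cv2.imwrite('pics/s5.png',cv2.resize(im[60:300,80:400],None,fx=2.5,fy=2.5))
E
```

```text
[0.63507859 0.06369856 0.19860488] [ 167.4575691    89.87543385 -179.54316111] -0.0008391263343259105
252 228 0.1487503 [-0.0308 -0.0045 -0.0115]
250 232 0.14352421 [-0.0361 -0.0054 -0.0117]
268 232 0.14307597 [-0.0366  0.0039 -0.0119]
250 250 0.12524767 [-0.0552 -0.0047 -0.0119]
268 250 0.12547505 [-0.055   0.0034 -0.0118]
262 178 0.291612 [ 0.1154  0.0018 -0.0017]
250 270 0.10747379 [-0.0733 -0.0041 -0.0133]
```

View pics/s5.png

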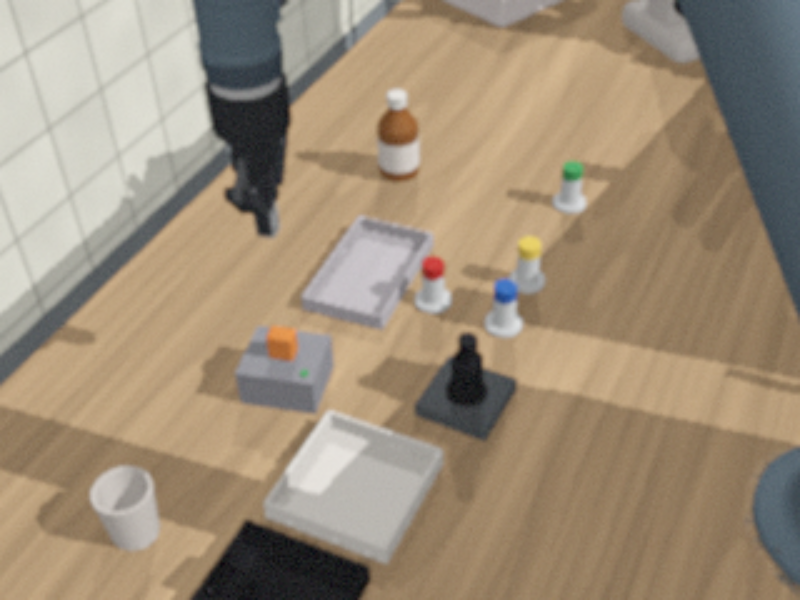

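```bash
python3 - <<'E'
from h import *
CS=cam('side')
for z in (.19,.2,.21,.22,.23,.24):print(z,proj(CS,(.635,.0637,z)).round(1))
print(manip.tip_reach)
im,d=manip.read_camera('side')
o=cv2.resize(im[120:170,150:220],None,fx=10,fy=10,interpolation=cv2.INTER_CUBIC);cv2.imwrite('pics/s6.png',o)
for u,v in ((186,152),(187,150),(186,147)):print(pt(CS,(u,v),d[v,u]))
E
```

```text
0.19 [188.3 163.9]
0.2 [187.8 160.9]
0.21 [187.4 157.9]
0.22 [186.9 154.8]
0.23 [186.5 151.7]
0.24 [186.  148.6]
0.008
[0.62764196 0.0759575  0.24015268]
[0.62620475 0.07252766 0.24447992]
[0.1430048  0.73924154 0.86321886]
```

View pics/s6.png

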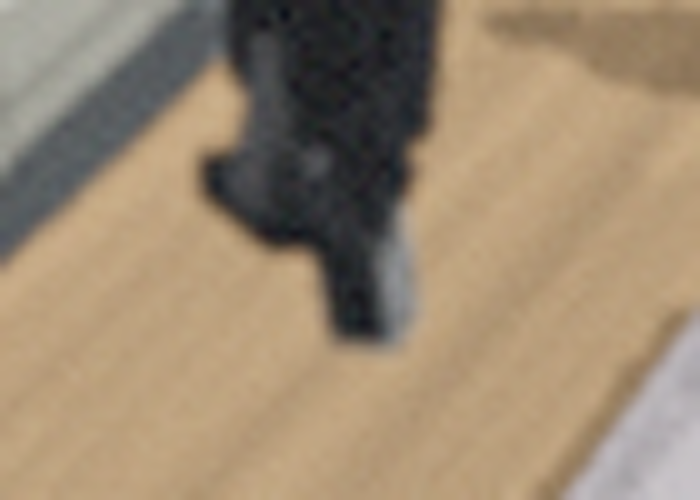

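```bash
cat >> h.py <<'E'
TIP=0.027 # fingertips (shut) lie this far BEHIND the reported TCP (measured)
def down(x,y,z1,step=.004,lim=6,rate=.04):
    s=manip.sense();z=s['tool_pos'][2];f0=np.array(s['wrist_force'])
    while z>z1+1e-4:
        z=max(z-step,z1);manip.movel([x,y,z],rate=rate);s=manip.sense();f=np.array(s['wrist_force'])-f0
        if np.linalg.norm(f)>lim:return 'contact',z,f.round(1)
    return 'free',z,f.round(1)
E
python3 - <<'E'
from h import *
manip.move_gripper(.5)
p=[.6358,.0637]
manip.movel(p+[.06]);print(manip.sense()['t'])
print(down(*p,.030))
s=manip.sense();print(s['t'],s['tool_pos'],s['wrist_force'])
C,im,d=shot('w7')
E
```

```text
10.0167
('free', 0.03, array([-1.9, -1.7, -0.1]))
12.0167 [0.63554848 0.06370131 0.02972934] [-0.88278078 -1.27823254 -0.57329209]
```

View pics/w7.png

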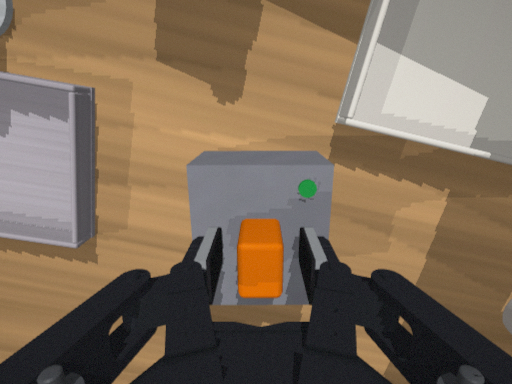

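```bash
python3 - <<'E'
from h import *
p=[.6358,.0637]
manip.move_gripper(0,grip_force=70);s=manip.sense();print(s['gripper_width']*85,s['wrist_force'],s['torque'])
for z in (.035,.045,.06,.1):
    manip.movel(p+[z],rate=.04);s=manip.sense();print(s['t'],s['gripper_width']*85,s['wrist_force'].round(1),s['tool_pos'])
manip.movel(p+[.2])
C,im,d=shot('w8')
E
```

```text
20.620183996498284 [-3.91709629e-01 -6.37439476e-04  1.04007505e+00] [ 0.03997146 -0.02251245  0.0291151 ]
12.6583 20.431836228469553 [-0.3  0.3 -0.4] [0.63587732 0.06366145 0.03524225]
13.0583 20.93085437527997 [-0.1 -0.7 -1. ] [0.63628159 0.06367611 0.04567007]
13.5833 20.965272572194408 [-1.  -0.6  0.2] [0.63609589 0.06367737 0.06035885]
14.7333 20.70516931333074 [-0.5 -0.3 -1.6] [0.63548943 0.06367356 0.0996034 ]
```

View pics/w8.png

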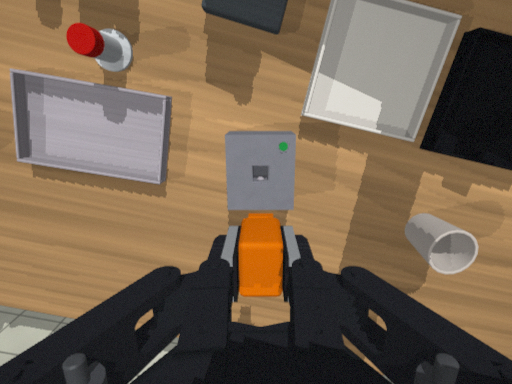

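```bash
python3 - <<'E'
from h import *
s=manip.sense();C=cam('wrist',s)
P=np.array([onplane(C,q,.022) for q in ((12,70),(170,96),(165,183),(17,160))]);print(P.round(4),P.mean(0));
print(np.linalg.norm(np.diff(P,axis=0),axis=1))
e=P[1]-P[0];print(np.degrees(np.arctan2(e[1],e[0])))
e=P[2]-P[3];print(np.degrees(np.arctan2(e[1],e[0])))
P=np.array([onplane(C,q,.046) for q in ()])
E
```

```text
[[ 0.5881 -0.2374  0.022 ]
 [ 0.5756 -0.0582  0.022 ]
 [ 0.6819 -0.0501  0.022 ]
 [ 0.6937 -0.2335  0.022 ]] [ 0.63481819 -0.14480746  0.022     ]
[0.17967539 0.10658783 0.18374981]
94.00078311151755
93.69712207830734
```

```bash
python3 - <<'E'
from h import *
p=[.637,-.195]
manip.movel(p+[.18],rot=rot(94),rate=.25)
manip.movel(p+[.04])
print(down(*p,.007,step=.004,lim=5),manip.sense()['t'])
manip.move_gripper(.45);manip.dwell(.1)
manip.movel(p+[.2],rate=.2)
C,im,d=shot('w9');print(manip.sense()['t'])
E
```

```text
('free', 0.007, array([-0.7, -0.7, -0.5])) 20.125
21.7083
```

View pics/w9.png

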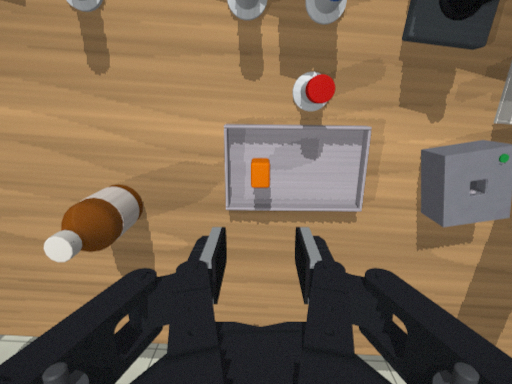

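```bash
python3 - <<'E'
from h import *
s=manip.sense();C=cam('wrist',s)
P=np.array([onplane(C,q,.022) for q in ((225,126),(369,128),(362,210),(228,210))]);print(P.round(4).tolist(),P.mean(0).round(4))
manip.movel([.434,.004,.2],rot=rot(90),rate=.3)
C,im,d=shot('w10');print(manip.sense()['t'],manip.sense()['tool_pos'])
np.save('pics/w10.npy',d)
cv2.imwrite('pics/w10z.png',cv2.resize(im[110:250,180:340],None,fx=4.5,fy=4.2,interpolation=cv2.INTER_CUBIC))
E
```

```text
[[0.5881, -0.2405, 0.022], [0.5784, -0.0671, 0.022], [0.6835, -0.0573, 0.022], [0.6956, -0.2329, 0.022]] [ 0.6364 -0.1494  0.022 ]
22.8583 [0.43531932 0.00309249 0.19990478]
```

View pics/w10.png

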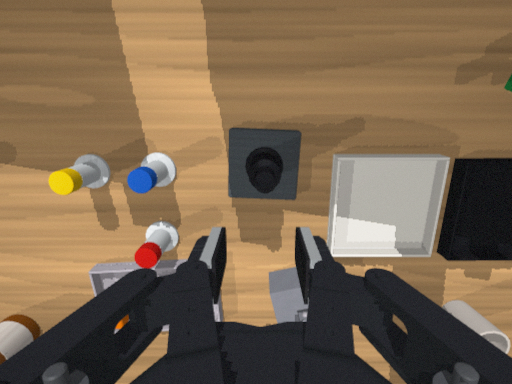

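View pics/w10z.png

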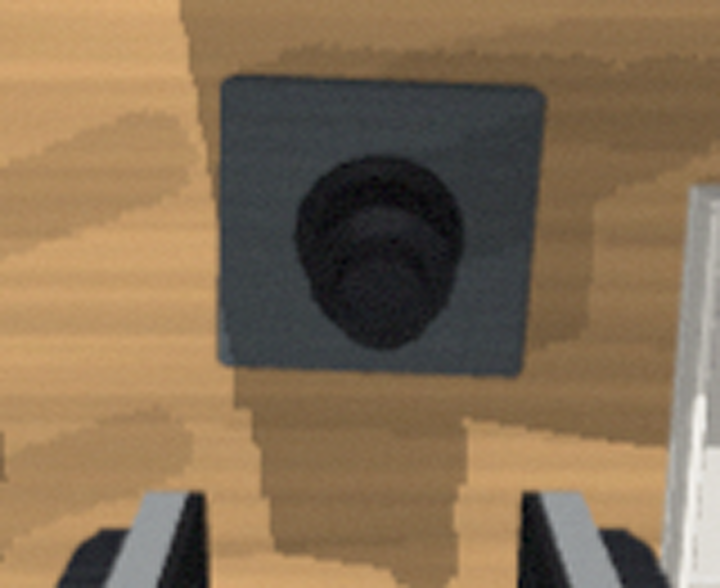

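```bash
python3 - <<'E'
from h import *
C=cam('wrist');d=np.load('pics/w10.npy')
print(pt(C,(265,182),d[182,265]).round(4), onplane(C,(265.3,181.9),.104).round(4))
P=np.array([onplane(C,(180+a/4.5,110+b/4.2),.02) for a,b in ((222,75),(545,88),(522,375),(218,365))]);print(P.round(4).tolist(),P.mean(0).round(4))
# mask of top of knob by depth
H=np.zeros(d.shape);v,u=np.mgrid[150:200,235:300]
Q=np.array([[pt(C,(uu,vv),d[vv,uu]) for uu in range(235,300)] for vv in range(150,200)])
m=(Q[...,2]>.098)&(Q[...,2]<.11);print(m.sum(),Q[m].mean(0).round(4),np.ptp(Q[m],0).round(4))
E
```

```text
[0.4329 0.0074 0.1036] [0.4327 0.0077 0.104 ]
[[0.3873, -0.0349, 0.02], [0.3911, 0.0527, 0.02], [0.4792, 0.0496, 0.02], [0.4758, -0.0389, 0.02]] [0.4333 0.0071 0.02  ]
381 [0.4336 0.0073 0.1025] [0.0214 0.0207 0.0065]
```

```bash
python3 - <<'E'
from h import *
p=[.4333,.0072]
manip.movel(p+[.08],rate=.2)
print(down(*p,.053))
manip.move_gripper(0,grip_force=60);s=manip.sense();print(s['t'],s['gripper_width']*85,s['wrist_force'].round(1),s['tool_pos'])
manip.movel(p+[.07],rate=.05);s=manip.sense();print(s['gripper_width']*85,s['wrist_force'].round(1),s['tool_pos'])
manip.movel(p+[.18],rate=.2)
C,im,d=shot('w11');s=manip.sense();print(s['t'],s['gripper_width']*85,s['wrist_force'].round(1))
E
```

```text
('free', 0.053, array([-0.3,  1.3,  0.9]))
25.6583 19.7191917745676 [-0.2  0.4  0.9] [0.43353869 0.00725145 0.05318481]
19.816561850508204 [-0.   0.7 -0.3] [0.43372634 0.00712016 0.07038951]
26.9 20.350679758118655 [ 0.6 -0.4 -1.2]
```

View pics/w11.png

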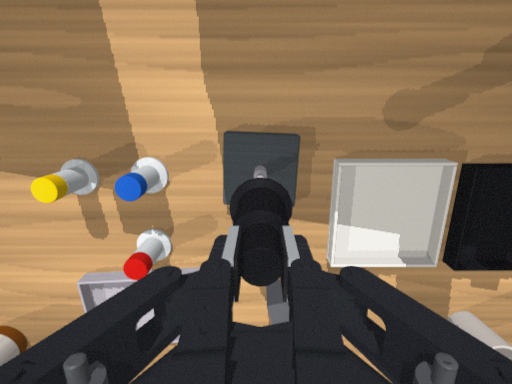

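```bash
python3 - <<'E'
from h import *
p=[.634,-.105]
manip.movel(p+[.18],rate=.25)
manip.movel(p+[.06])
print(down(*p,.037,step=.003,lim=5),manip.sense()['t'],manip.sense()['tool_pos'])
manip.move_gripper(.4);manip.dwell(.1)
manip.movel(p+[.1],rate=.15)
manip.movel([.53,-.14,.22],rate=.25)
C,im,d=shot('w12');s=manip.sense();print(s['t']);np.save('pics/w12.npy',d)
E
```

```text
('free', 0.037, array([0.2, 0.9, 1.4])) 31.1667 [ 0.63415779 -0.10502677  0.03723718]
32.975
```

View pics/w12.png

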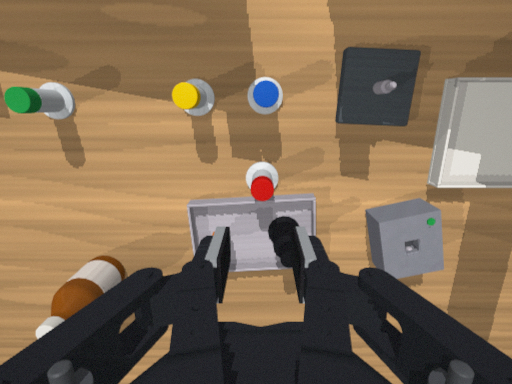

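```bash
cat >> h.py <<'E'
def capmask(im,col):
    h=cv2.cvtColor(im,cv2.COLOR_BGR2HSV);H,S,V=[h[...,i].astype(int) for i in range(3)]
    r={'red':(172,6),'yellow':(20,34),'green':(55,85),'blue':(105,125)}[col]
    m=((H>=r[0])|(H<=r[1])) if r[0]>r[1] else ((H>=r[0])&(H<=r[1]))
    m=(m&(S>95)&(V>60)).astype(np.uint8)
    return cv2.morphologyEx(m,cv2.MORPH_OPEN,np.ones((3,3),np.uint8))
def topof(col,C,im,d,dz=.006):
    """centre of the coloured cap's top face in world from the wrist view; uses depth to keep the top face only"""
    n,l,st,_=cv2.connectedComponentsWithStats(capmask(im,col))
    if n<2:return None
    best=None
    for i in range(1,n):
        if st[i,4]<40:continue
        v,u=np.nonzero(l==i);z=d[v,u];ok=z>0;v,u=v[ok],u[ok]
        P=np.array([pt(C,(a,b),d[b,a]) for a,b in zip(u,v)])
        if len(P)<40:continue
        zt=np.percentile(P[:,2],90)
        if zt>.10 or zt<.04 :continue
        if best is None or len(P)>best[0]:best=(len(P),P,u,v,zt)
    if best is None:return None
    _,P,u,v,zt=best
    m=P[:,2]>zt-dz
    # ellipse through the top-face pixels
    mask=np.zeros(d.shape,np.uint8);mask[v[m],u[m]]=1
    cn=max(cv2.findContours(mask,cv2.RETR_EXTERNAL,cv2.CHAIN_APPROX_NONE)[0],key=cv2.contourArea)
    (cx,cy),ax,_=cv2.fitEllipse(cn)
    Q=P[m];return dict(c=onplane(C,(cx,cy),.064),cd=Q.mean(0),z=zt,n=int(m.sum()),ext=np.ptp(Q,0).round(4),uv=(round(cx,1),round(cy,1)),ax=np.round(ax,1))
E
python3 - <<'E'
from h import *
C,im,d=shot('w13')
for c in ('red','yellow','green','blue'):
    r=topof(c,C,im,d);print(c,r and {k:np.round(v,4) for k,v in r.items()})
E
```

```text
red {'c': array([ 0.5524, -0.1378,  0.064 ]), 'cd': array([ 0.5529, -0.1378,  0.0626]), 'z': np.float64(0.0635), 'n': np.int64(418), 'ext': array([0.0276, 0.0267, 0.0073]), 'uv': array([261.7, 189.9]), 'ax': array([22.1, 22.4])}
yellow {'c': array([ 0.4454, -0.2223,  0.064 ]), 'cd': array([ 0.4454, -0.2227,  0.0628]), 'z': np.float64(0.0637), 'n': np.int64(557), 'ext': array([0.0272, 0.0278, 0.0063]), 'uv': array([184.5,  96. ]), 'ax': array([24.7, 27. ])}
green {'c': array([ 0.4493, -0.4047,  0.064 ]), 'cd': array([ 0.4494, -0.406 ,  0.0623]), 'z': np.float64(0.0635), 'n': np.int64(607), 'ext': array([0.0263, 0.0288, 0.0076]), 'uv': array([18.3, 99.7]), 'ax': array([23.4, 31.1])}
blue {'c': array([ 0.4431, -0.1342,  0.064 ]), 'cd': array([ 0.4431, -0.1341,  0.0628]), 'z': np.float64(0.0638), 'n': np.int64(534), 'ext': array([0.0271, 0.0264, 0.0049]), 'uv': array([265.2,  93.9]), 'ax': array([24.4, 26.1])}
```

```bash
cat >> h.py <<'E'
def pick(col,x,y,a=90,zg=.007,op=.5):
    manip.move_gripper(op)
    manip.movel([x,y,.15],rate=.3,rot=rot(a))
    C,im,d=shot('pick_'+col);r=topof(col,C,im,d)
    print('hover',{k:np.round(v,4) for k,v in r.items()} if r else None)
    if r is None or np.hypot(*(r['c'][:2]-[x,y]))>.02: return 'moved?'
    p=[float(r['c'][0]),float(r['c'][1])]
    manip.movel(p+[.06],rate=.2)
    print(down(*p,zg,step=.01,lim=6,rate=.06))
    manip.move_gripper(0,grip_force=50);s=manip.sense();print(s['t'],'w',s['gripper_width']*85,s['tool_pos'].round(4))
    manip.movel(p+[.16],rate=.2);s=manip.sense();print('lift w',s['gripper_width']*85,s['t'],s['wrist_force'].round(1))
    return 'ok'
E
python3 - <<'E'
from h import *
print(pick('red',.5524,-.1378))
manip.movel([.4333,.0072,.16],rate=.2)
C,im,d=shot('w14')
cv2.imwrite('pics/w14z.png',cv2.resize(im[100:300,180:340],None,fx=3.5,fy=3))
E
```

```text
hover {'c': array([ 0.5525, -0.1378,  0.064 ]), 'cd': array([ 0.553 , -0.1377,  0.0626]), 'z': np.float64(0.0634), 'n': np.int64(681), 'ext': array([0.0285, 0.0267, 0.0071]), 'uv': array([259.9, 189.3]), 'ax': array([28.5, 28.8])}
('free', 0.007, array([ 0.1, -0.1,  0.1]))
36.4 w 26.41698293986348 [ 0.5527 -0.1378  0.0072]
lift w 26.467506646494986 37.3167 [ 0.6 -0.3 -0.4]
ok
```

View pics/w14.png

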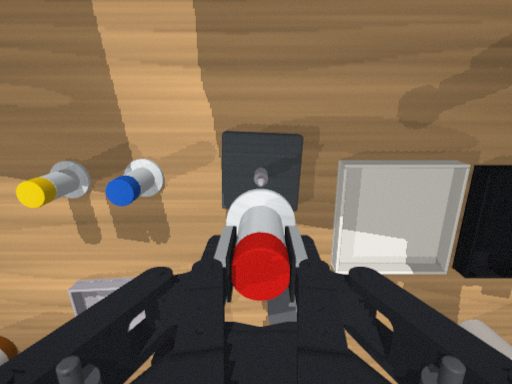

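View pics/pick_red.png

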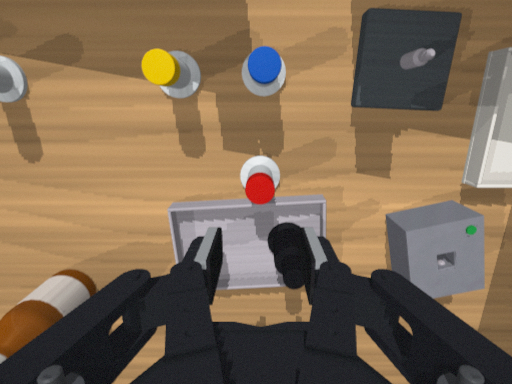

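```bash
python3 - <<'E'
from h import *
im=cv2.imread('pics/w14.png')
cv2.imwrite('pics/w14z.png',cv2.resize(im[120:240,215:310],None,fx=6,fy=5,interpolation=cv2.INTER_CUBIC))
C=cam('wrist')
for z in (.02,.044,.062):print(z,proj(C,(.4333,.0072,z)))
for q in ((260.5,178),(260.5,182)):print(onplane(C,q,.062))
E
```

```text
0.02 [261.18718185 173.04080671]
0.044 [261.25918541 178.34411175]
0.062 [261.32108732 182.90339709]
[0.42831736 0.00639364 0.062     ]
[0.43237763 0.00639165 0.062     ]
```

View pics/w14z.png

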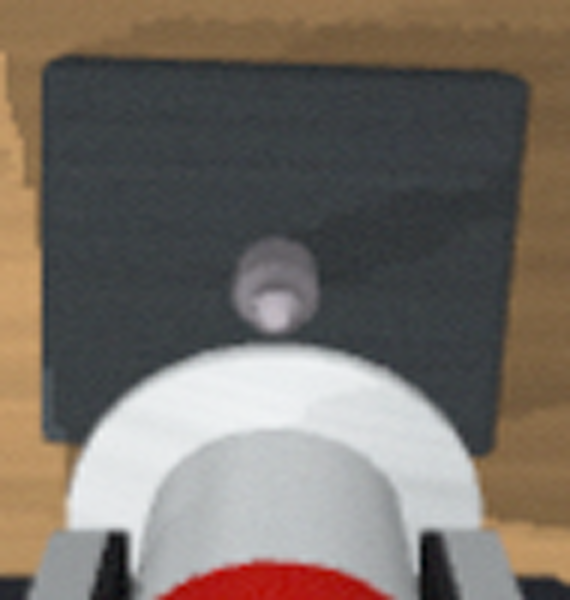

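```bash
cat >> h.py <<'E'
def fz(n=3):
    F=[]
    for i in range(n):F.append(manip.sense()['wrist_force']);manip.dwell(.02)
    return np.mean(F,0)
def gdown(x,y,z0,z1,step=.0015,lim=5,rate=.03,f0=None,fl=4):
    if f0 is None:f0=fz(4)
    z=z0
    while z>z1+1e-5:
        z=max(z-step,z1);manip.movel([x,y,z],rate=rate);f=np.array(manip.sense()['wrist_force'])-f0
        if abs(f[2])>lim or np.hypot(f[0],f[1])>fl+2:
            f=fz(3)-f0
            if abs(f[2])>lim-1 or np.hypot(f[0],f[1])>fl+1:return 'contact',round(z,4),f.round(1)
    return 'free',z,(fz(3)-f0).round(1)
E
python3 - <<'E'
from h import *
x,y=.4333,.0068
manip.movel([x,y,.075],rate=.1)
f0=fz(5);print(f0.round(2))
r=gdown(x,y,.075,.054,step=.003,f0=f0);print(r)
if r[0]=='free':
    r=gdown(x,y,.054,.026,step=.0015,f0=f0);print(r)
s=manip.sense();print(s['t'],s['tool_pos'].round(4),s['gripper_width']*85,s['torque'].round(2))
E
```

```text
[ 0.36  0.03 -0.97]
('free', 0.054, array([-0.2, -0.2, -0.1]))
('contact', 0.026, array([-4.5,  0.7, 13.9]))
46.1417 [0.4337 0.0068 0.0272] 26.348110441239704 [0.11 0.74 0.01]
```

```bash
python3 - <<'E'
from h import *
x,y=.4333,.0068
manip.dwell(.3)
manip.movel([x,y,.1],rate=.12)
manip.movel([.46,.13,.16],rate=.25)
s=manip.sense();C,im,d=shot('w15');print(s['t'],s['wrist_force'].round(1),s['gripper_width']*85,s['tool_pos'])
E
```

```text
47.9167 [-0.7 -0.3 -0.7] 26.457350266912666 [0.45898608 0.12931976 0.15880914]
```

View pics/w15.png

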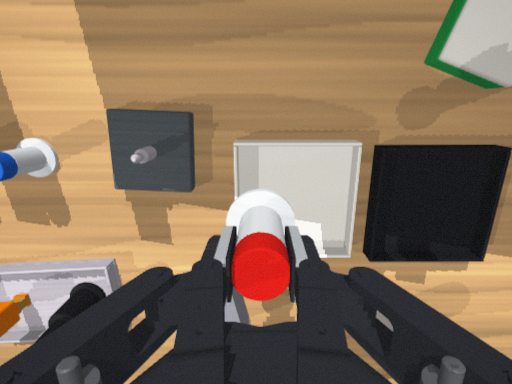

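```bash
python3 - <<'E'
from h import *
C=cam('wrist')
for l in (((234,141),(361,141),(351,256)),((374,146),(507,146),(487,262),(363,262))):
    P=np.array([onplane(C,q,.025) for q in l]);print(P[:,:2].round(3).tolist(),P.mean(0).round(3),((P[0]+P[2])/2).round(3))
E
```

```text
[[0.421, 0.1], [0.421, 0.236], [0.559, 0.238]] [0.467 0.192 0.025] [0.49  0.169 0.025]
[[0.426, 0.251], [0.426, 0.394], [0.567, 0.404], [0.567, 0.254]] [0.496 0.326 0.025] [0.496 0.328 0.025]
```

```bash
cat >> h.py <<'E'
TRAY={'w':(.491,.167),'b':(.497,.327)}
SL=[(.030,.030),(-.030,-.030),(.030,-.030),(-.030,.030)]
PIN=(.4333,.0068)
def place(tray,k):
    x,y=TRAY[tray][0]+SL[k][0],TRAY[tray][1]+SL[k][1]
    manip.movel([x,y,.13],rate=.25);manip.movel([x,y,.03],rate=.15)
    print(down(x,y,.0115,step=.004,lim=6))
    manip.move_gripper(.45);manip.movel([x,y,.12],rate=.2)
    C,im,d=shot(f'place_{tray}{k}');print(manip.sense()['t'])
def gauge():
    x,y=PIN
    s=manip.sense()
    manip.movel([x,y,max(.12,s['tool_pos'][2]*0+.14)],rate=.25);manip.movel([x,y,.075],rate=.12)
    f0=fz(4);r=gdown(x,y,.075,.054,step=.004,f0=f0)
    if r[0]=='free':r=gdown(x,y,.054,.046,step=.001,f0=f0);print(r)
    if r[0]=='free':r=gdown(x,y,.046,.0265,step=.002,f0=f0)
    s=manip.sense();print(r,s['t'],s['tool_pos'].round(4),s['gripper_width']*85,s['torque'].round(2))
    return r,f0
E
python3 - <<'E'
from h import *
place('w',0)
manip.movel([.43,-.2,.22],rate=.35)
C,im,d=shot('w16');print(manip.sense()['t'])
for c in ('red','yellow','green','blue'):
    r=topof(c,C,im,d);print(c,r and {k:np.round(v,4) for k,v in r.items()})
E
```

```text
('free', 0.0115, array([ 0.6,  1.4, -0.3]))
51.5833
52.9833
red None
yellow {'c': array([ 0.4443, -0.223 ,  0.064 ]), 'cd': array([ 0.4447, -0.2231,  0.0627]), 'z': np.float64(0.0636), 'n': np.int64(428), 'ext': array([0.0274, 0.0268, 0.0062]), 'uv': array([240.1, 183. ]), 'ax': array([22.4, 22.6])}
green {'c': array([ 0.448 , -0.4054,  0.064 ]), 'cd': array([ 0.4485, -0.4065,  0.0623]), 'z': np.float64(0.0634), 'n': np.int64(450), 'ext': array([0.0271, 0.0281, 0.007 ]), 'uv': array([ 88.2, 185.9]), 'ax': array([21.3, 25.1])}
blue {'c': array([ 0.4418, -0.1348,  0.064 ]), 'cd': array([ 0.4422, -0.1346,  0.0626]), 'z': np.float64(0.0637), 'n': np.int64(422), 'ext': array([0.0267, 0.0273, 0.0067]), 'uv': array([313.8, 181.1]), 'ax': array([21.9, 22.9])}
```

View pics/place_w0.png

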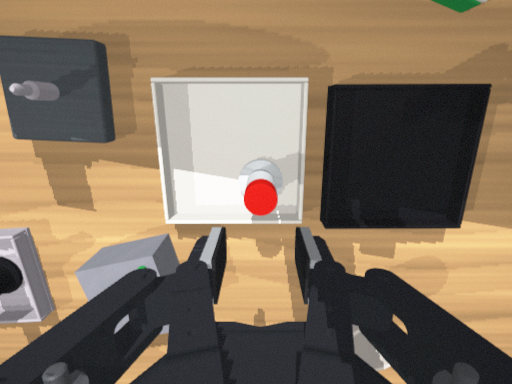

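View pics/w16.png

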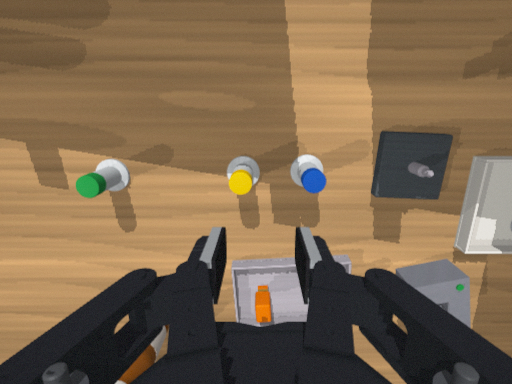

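```bash
python3 - <<'E'
from h import *
if pick('yellow',.4443,-.223)=='ok':
    gauge()
    C,im,d=shot('g_yellow')
E
```

```text
hover {'c': array([ 0.4442, -0.2233,  0.064 ]), 'cd': array([ 0.4447, -0.2233,  0.0625]), 'z': np.float64(0.0634), 'n': np.int64(690), 'ext': array([0.0284, 0.0269, 0.0072]), 'uv': array([259. , 188.6]), 'ax': array([28.6, 29. ])}
('free', 0.007, array([-0.3, -0. , -0.1]))
56.35 w 26.81379276516958 [ 0.4444 -0.2234  0.0072]
lift w 26.832367444008923 57.2667 [-0.1  0.6 -1.4]
('contact', 0.051, array([-2.8,  0.4, 10. ]))
('contact', 0.051, array([-2.8,  0.4, 10. ])) 61.6167 [0.4338 0.0067 0.0519] 26.65443617045659 [ 0.03  0.53 -0.01]
```

View pics/g_yellow.png

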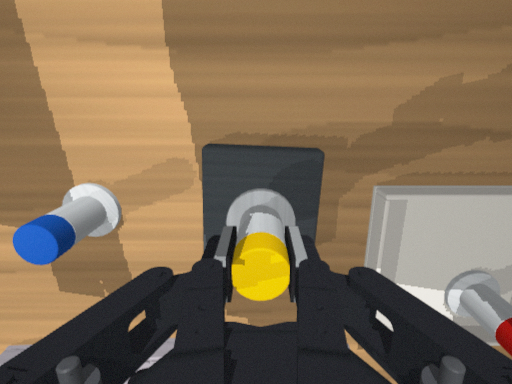

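```bash
cat >> h.py <<'E'
def feel(z=.056,amp=.003):
    x,y=PIN;manip.movel([x,y,z],rate=.05);f0=fz(3)
    for dx,dy in ((1,0),(-1,0),(0,1),(0,-1)):
        k=0
        while k<amp-1e-6:
            k+=.001;manip.movel([x+dx*k,y+dy*k,z],rate=.03);f=manip.sense()['wrist_force']-f0
            if np.hypot(f[0],f[1])>8:break
        f=fz(3)-f0;print((dx,dy),round(k,4),f.round(1))
        manip.movel([x,y,z],rate=.05)
E
python3 - <<'E'
from h import *
manip.dwell(.3);feel();print(manip.sense()['t'])
E
```

```text
(1, 0) 0.003 [-2.9 -0.3  0.7]
(-1, 0) 0.003 [ 2.5 -0.4 -1.4]
(0, 1) 0.003 [-0.3 -5.6 -1.9]
(0, -1) 0.003 [-0.   4.7  1. ]
66.4667
```

```bash
python3 - <<'E'
from h import *
s=manip.sense();print(s['t'],s['tool_pos'].round(4),s['gripper_width']*85)
x,y=PIN
manip.movel([x,y,.14],rate=.2)
place('b',0)
manip.movel([.43,-.25,.22],rate=.4)
C,im,d=shot('w17');print(manip.sense()['t'])
for c in ('green','blue'):
    r=topof(c,C,im,d);print(c,r and {k:np.round(v,4) for k,v in r.items()})
E
```

```text
66.4667 [0.4334 0.0062 0.056 ] 26.247625109321927
('free', 0.0115, array([-0.3, -0.8, -0.4]))
71.7167
73.475
green {'c': array([ 0.4479, -0.4062,  0.064 ]), 'cd': array([ 0.4484, -0.4069,  0.0624]), 'z': np.float64(0.0635), 'n': np.int64(429), 'ext': array([0.0264, 0.0282, 0.007 ]), 'uv': array([129.1, 185.5]), 'ax': array([21.1, 24.2])}
blue {'c': array([ 0.4419, -0.1357,  0.064 ]), 'cd': array([ 0.4422, -0.1352,  0.0625]), 'z': np.float64(0.0636), 'n': np.int64(420), 'ext': array([0.0269, 0.0272, 0.0075]), 'uv': array([354.7, 181. ]), 'ax': array([21.5, 23.4])}
```

View pics/place_b0.png

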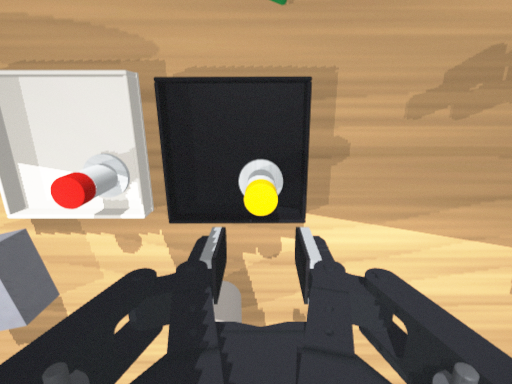

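View pics/w17.png

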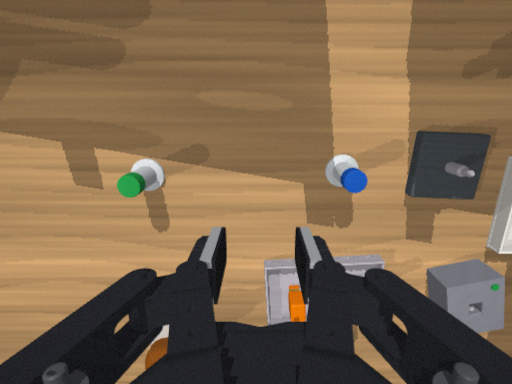

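Yellow stands in the black tray at about (261,190). Green and blue are unmoved. Next is green.

```bash
python3 - <<'E'
from h import *
if pick('green',.4479,-.4062)=='ok':
    r,f0=gauge()
    C,im,d=shot('g_green')
    manip.dwell(.3)
    if r[1]>.04: feel()
    print(manip.sense()['t'])
E
```

```text
hover {'c': array([ 0.448 , -0.4084,  0.064 ]), 'cd': array([ 0.4485, -0.4084,  0.0626]), 'z': np.float64(0.0635), 'n': np.int64(662), 'ext': array([0.0277, 0.0268, 0.0075]), 'uv': array([257.3, 187.6]), 'ax': array([28.2, 28.4])}
('free', 0.007, array([ 0.8, -0.1,  0.4]))
77.1667 w 26.854358692555202 [ 0.4482 -0.4085  0.0072]
lift w 26.829096629222747 78.0833 [ 0.8  0.3 -0.9]
('free', 0.046, array([ 0. , -0.1, -0. ]))
('contact', 0.0265, array([-1.8,  0.5,  6.6])) 86.975 [0.4336 0.0068 0.0271] 26.378858574976974 [0.09 0.33 0.05]
87.325
```

View pics/g_green.png

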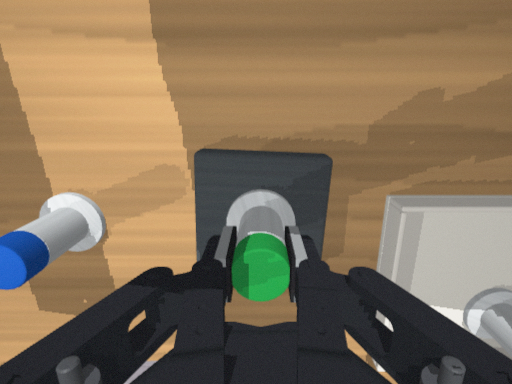

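Green went fully home: contact came at plate height, as it did for red. It goes in the white tray, then blue.

```bash
python3 - <<'E'
from h import *
manip.movel([*PIN,.14],rate=.15)
place('w',1)
manip.movel([.42,-.14,.2],rate=.35)
C,im,d=shot('w18');r=topof('blue',C,im,d);print(r['c'])
if pick('blue',float(r['c'][0]),float(r['c'][1]))=='ok':
    r,f0=gauge()
    C,im,d=shot('g_blue')
    manip.dwell(.3)
    if r[1]>.04: feel()
    print(manip.sense()['t'])
E
```

```text
('free', 0.0115, array([0.1, 0.9, 0. ]))
92.0
[ 0.44165069 -0.13396263  0.064     ]
hover {'c': array([ 0.4418, -0.1341,  0.064 ]), 'cd': array([ 0.4423, -0.1341,  0.0625]), 'z': np.float64(0.0634), 'n': np.int64(677), 'ext': array([0.0271, 0.0268, 0.0071]), 'uv': array([259.1, 189.4]), 'ax': array([28.3, 28.7])}
('free', 0.007, array([-0.2, -0.4,  0.4]))
96.3333 w 26.422548201771672 [ 0.4421 -0.1342  0.0072]
lift w 26.647115299681452 97.25 [-0.9 -0.7 -0.6]
('contact', 0.051, array([-2.9,  0.3,  9.6]))
('contact', 0.051, array([-2.9,  0.3,  9.6])) 101.2417 [0.4337 0.0068 0.0519] 26.49890964978443 [0.07 0.62 0.03]
(1, 0) 0.003 [-4.1  0.   1.2]
(-1, 0) 0.003 [ 1.3  0.6 -0.8]
(0, 1) 0.003 [-0.5 -4.9 -0.5]
(0, -1) 0.003 [-0.1  5.6  0.6]
106.0917
```

View pics/place_w1.png

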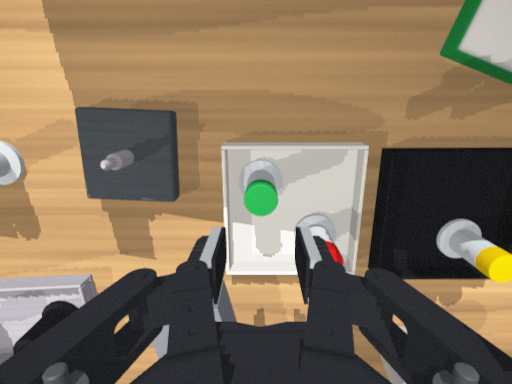

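View pics/g_blue.png

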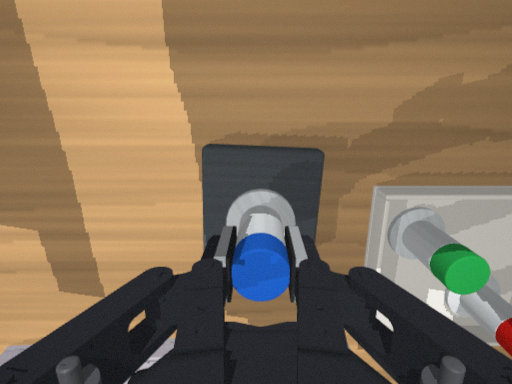

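```bash
python3 - <<'E'
from h import *
manip.movel([*PIN,.14],rate=.15)
place('b',1)
manip.movel([.58,-.08,.24],rate=.35,rot=rot(90))
C,im,d=shot('w19');np.save('pics/w19.npy',d);print(manip.sense()['t'])
v,u=np.mgrid[0:384,0:512]
K,R,o=C
P=o+(np.stack([(u-K[0,2])/K[0,0],(v-K[1,2])/K[1,1],np.ones(u.shape)],-1)*d[...,None])@R.T
hit=(P[...,2]>.08)&(P[...,2]<.1)&(np.abs(P[...,0]-.634)<.06)&(np.abs(P[...,1]+.105)<.06)
Q=P[hit];print(len(Q),Q.mean(0).round(4),np.ptp(Q,0).round(4),((Q.min(0)+Q.max(0))/2).round(4))
E
```

```text
('free', 0.0115, array([-1.1, -0.1, -0.5]))
111.2
112.575
254 [ 0.6337 -0.1044  0.0862] [0.0207 0.021  0.0092] [ 0.6341 -0.1044  0.0849]
```

View pics/w19.png

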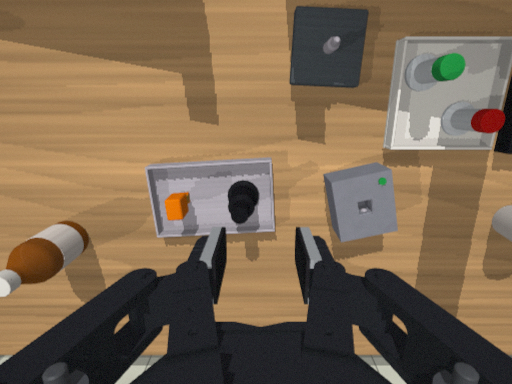

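View pics/place_b1.png

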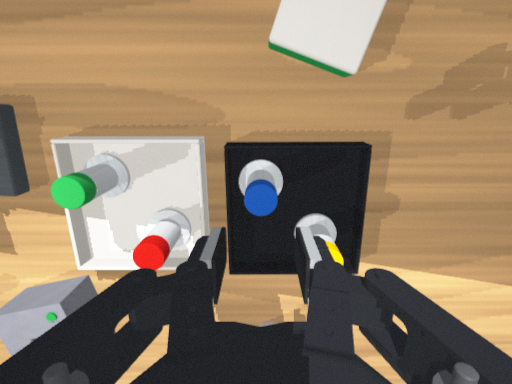

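```bash
python3 - <<'E'
from h import *
p=[.634,-.1048]
manip.move_gripper(.45)
manip.movel(p+[.08],rate=.2);print(down(*p,.038,step=.006,lim=6,rate=.06))
manip.move_gripper(0,grip_force=60);s=manip.sense();print(s['t'],s['gripper_width']*85,s['tool_pos'].round(4))
manip.movel(p+[.18],rate=.15)
manip.movel([*PIN,.18],rate=.25);manip.movel([*PIN,.105],rate=.15)
f0=fz(4);r=gdown(*PIN,.105,.058,step=.004,f0=f0,rate=.05);print(r)
if r[0]=='free':r=gdown(*PIN,.058,.0515,step=.001,f0=f0);print(r)
s=manip.sense();print(s['t'],s['tool_pos'].round(4))
C,im,d=shot('w20')
E
```

```text
('free', 0.038, array([ 0.4, -0.8, -1.9]))
116.0917 20.136755778829137 [ 0.6343 -0.1049  0.0384]
('free', 0.058, array([-0.3, -0.7,  0.2]))
('contact', 0.053, array([-4.6,  0.1, 14. ]))
123.325 [0.4337 0.0068 0.0543]
```

View pics/w20.png

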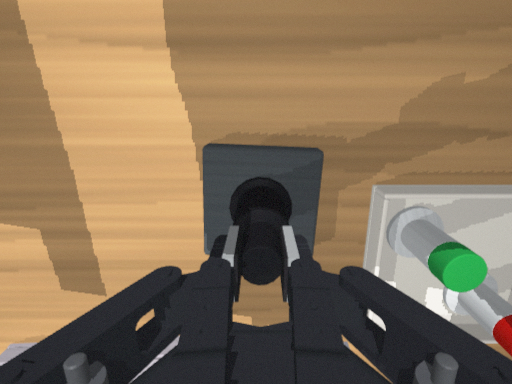

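Contact came at the expected height (TCP about 0.0543, with the cap gripped about 1 mm lower than before). I'll release, back off and check.

```bash
python3 - <<'E'
from h import *
manip.move_gripper(.4);manip.dwell(.1)
manip.movel([*PIN,.12],rate=.1);manip.movel([*PIN,.2],rate=.2)
C,im,d=shot('w21')
v,u=np.mgrid[0:384,0:512];K,R,o=C
P=o+(np.stack([(u-K[0,2])/K[0,0],(v-K[1,2])/K[1,1],np.ones(u.shape)],-1)*d[...,None])@R.T
hit=(P[...,2]>.095)&(P[...,2]<.125)&(np.hypot(P[...,0]-.4333,P[...,1]-.0068)<.04)
Q=P[hit];print(len(Q),np.median(Q,0).round(4),((Q.min(0)+Q.max(0))/2).round(4),np.ptp(Q,0).round(4))
manip.movel([.40,-.15,.3],rate=.3)
for n in('top','side'):
    im,_=manip.read_camera(n);cv2.imwrite(f'pics/{n}9.png',cv2.resize(im[90:360,90:400],None,fx=2.2,fy=2.2))
print(manip.sense()['t'])
E
```

```text
401 [0.4336 0.0073 0.1027] [0.4345 0.0068 0.0998] [0.0214 0.021  0.0096]
126.0667
```

View pics/top9.png

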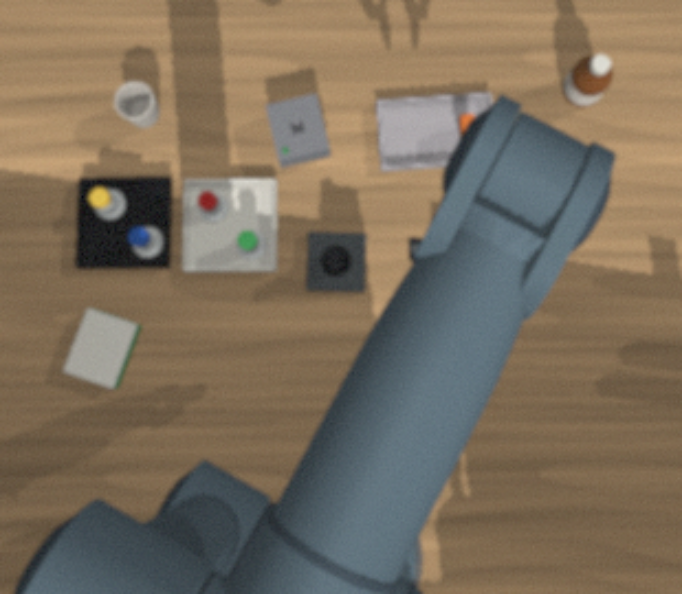

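View pics/side9.png

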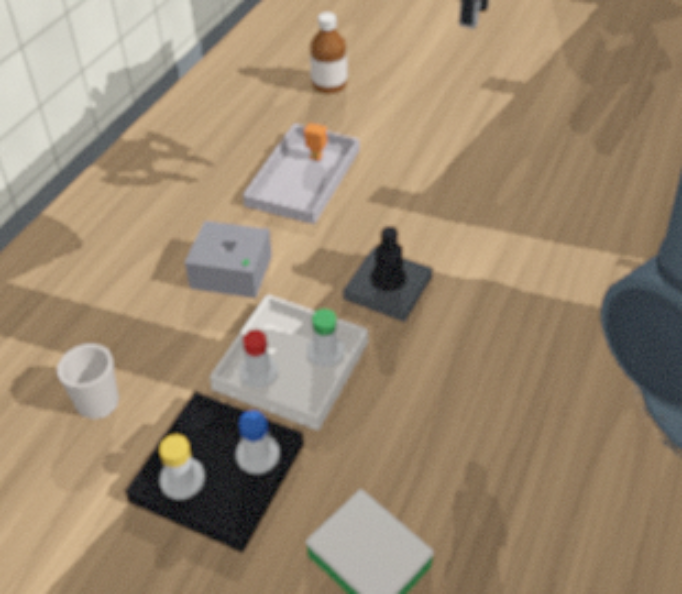

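```bash
python3 -c "
from cell import manip
manip.finish_job();print('done')"
```

```text
the job is handed in; nothing more can be done
done
```

The job is done and handed in. The last clock reading before hand-in was about 126 s; no verdict came back.

**Plug and dust cap**
- The orange plug is out of its box and stands in the steel dish.
- The dust cap waited in the dish and is back over the pin. Its knob top measured 0.1027 m high, against 0.1025 m at the start, and its position agrees within about 1 mm. It met the plate at the expected height with about 14 N.

**Sleeves**

| Sleeve | Result on the pin | Tray |
|---|---|---|
| Red | Foot met the plate | White |
| Yellow | Stopped about 25 mm above the plate | Black |
| Green | Foot met the plate | White |
| Blue | Stopped about 25 mm above the plate | Black |

- For yellow and blue I moved the sleeve 3 mm to each side on the nose. The pin pushed back on all four sides, so the bore was narrow and not just misaligned. In blue's −x direction the push was weak (1.3 N).
- Contact forces measured at the wrist stayed at 14 N or less.

**Last check:** the top and side pictures show all four sleeves standing in their trays, the plug in the dish and the cap on the pin. The bottle, cup and slide box look unmoved.

**Disagreements**
- **Fingertips:** they lie about 27 mm behind the reported tool point, not 8 mm ahead of it as stated. My first grasp of the plug therefore closed on air. I measured the offset in the wrist and side views and allowed for it from then on.
- **Red sleeve:** it stood about 9 mm from where the first top-view picture put it. It may have been knocked, so I used the position seen from just above it.

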